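# Fit up a V-splice: push the bar home, clamp it, feel along the seam

### The job

Fit up the two flat bars for welding, touching and pushing with the fingertips only; lift nothing, and leave the other things where they are. Gently push the loose near bar straight away from you until its pointed end is fully home in the notch of the far bar, then push the toggle clamp's handle over and down until the clamp is fully closed on it. Then feel the seam for a step: with the fingers pointing down, run the fingertips along the V-shaped seam from its left end, by way of the tip of the V, to its right end, lightly touching the bars all the way, and finish clear of everything.

Things in the scene. Friction and masses are not known exactly. Their poses are not given: they have to be found in the camera images.
- jig: welding jig fixed on the bench: dark steel plate 235x225x12 mm with two flat bars and, at its left, a toggle clamp. Origin on the bench, under the middle of the line between the seam's two ends; x points away from the robot (turned up to 0.25 rad), y left, z up. Guide strips 7 mm high flank the near bar. Strap clamps up to 55 mm above the bench hold the far bar where x > 65 mm
- far_bar: far flat bar, bare steel, 110 mm wide, 10 mm thick, top 22 mm above the bench, strapped down. Its end facing the robot has a V notch, 32 mm deep over the full width, with bevelled edges. Origin on its underside, straight above the jig's origin, axes as the jig's
- near_bar: near flat bar, bare steel, loose, about 0.55 kg, 110 mm wide, 10 mm thick, 104 mm long at the middle, 72 mm at the sides, flat on the jig's plate; its pointed end fits the notch. It starts 15 to 30 mm short of home (along the jig's x). Home, its frame agrees with far_bar's, and the two bevels form a groove 8 mm wide at the top: the seam
- push_edge (a point): middle of the near bar's square rear edge (the one nearest the robot), half way up the 10 mm edge (17 mm above the bench); pushing there along the jig's +x slides the bar home. It slides at about 2 to 5 N and stops hard when home
- bar_point (a point): tip of the near bar's pointed end, at the height of the bar's top; meets point notch when the bar is home (within 1.5 mm)
- notch (a point): bottom of the V notch in the far bar, at the height of the bar's top; fixed to the jig
- clamp_handle (a joint): handle of the toggle clamp. 0: open, handle raised 60 degrees, leaning left (tip 160 mm above the bench), arm and pad up; 0.95 rad: closed, handle nearly level to the left (6 degrees up), pad pressed on the near bar. Starts at 0 to 0.12 and stays where left. It swings in the jig's y-z plane, leftward and down to close, under 15 N at the grip. Closed, it stands under 75 mm high
- handle_pivot (a point): axis of the clamp's handle (parallel to the jig's x), 46 mm above the bench. At joint value v the handle points from here to the left (jig +y) and up at an angle of 1.05 - v rad
- handle_grip (a point): on the middle line of the black handle grip, 85 mm from the pivot; the grip is a round bar of 16 mm diameter, from 50 to 120 mm from the pivot
- seam_1 (a point): point of the V-shaped seam at its left end, in the middle of the groove at the height of the bars' top (22 mm above the bench), at y = 45 mm of the jig. Points 1 to 5 run left to right; the seam is straight from 1 to 3 and from 3 to 5, and goes on 10 mm (in y) beyond 1 and 5 to the bars' edges
- seam_2 (a point): point of the V-shaped seam half way along its left leg, in the middle of the groove at the height of the bars' top (22 mm above the bench), at y = 22.5 mm of the jig. Points 1 to 5 run left to right; the seam is straight from 1 to 3 and from 3 to 5, and goes on 10 mm (in y) beyond 1 and 5 to the bars' edges
- seam_3 (a point): point of the V-shaped seam at the tip of the V, in the middle of the groove at the height of the bars' top (22 mm above the bench), at y = 0 mm of the jig. Points 1 to 5 run left to right; the seam is straight from 1 to 3 and from 3 to 5, and goes on 10 mm (in y) beyond 1 and 5 to the bars' edges
- seam_4 (a point): point of the V-shaped seam half way along its right leg, in the middle of the groove at the height of the bars' top (22 mm above the bench), at y = -22.5 mm of the jig. Points 1 to 5 run left to right; the seam is straight from 1 to 3 and from 3 to 5, and goes on 10 mm (in y) beyond 1 and 5 to the bars' edges
- seam_5 (a point): point of the V-shaped seam at its right end, in the middle of the groove at the height of the bars' top (22 mm above the bench), at y = -45 mm of the jig. Points 1 to 5 run left to right; the seam is straight from 1 to 3 and from 3 to 5, and goes on 10 mm (in y) beyond 1 and 5 to the bars' edges
- bolt_1: M12 hex bolt standing on its head, 18x20x44 mm, on the tooling plate; to be left alone; origin under its middle
- nut_1: hex nut lying flat, 18x21x10 mm, on the tooling plate; to be left alone; origin under its middle
- gas_cup: pink ceramic gas cup standing upright, 24 mm across, 46 mm high, on the bench near the plate's right side; to be left alone; origin under its middle
- paint_marker: paint marker lying on the bench to the right of the plate, 134 mm long, 16 mm high; to be left alone; origin under its middle
- flux_tin: round tin, 58 mm across, 28 mm high, on the bench to the left of the plate; to be left alone; origin under its middle
- arrow_magnet: triangular weld magnet lying flat, 60x90x21 mm, on the bench at some distance to the left of the plate; to be left alone; origin under its middle
Not all that is in view belongs to the job. Leave any turquoise look-alike of the near_bar alone.

How it is judged (in metres and radians):
On the way, in this order (a step that is already met when the one before it is completed fails the run):
1. the near bar is home in the notch (horizontal distance between bar_point and notch below 0.0035 m and z of near_bar in the frame of jig below 0.015 m), for 0.2 s.
2. the toggle clamp is closed on the bar, which is still home (all of step 1 and value of joint clamp_handle above 0.87 rad), for 0.2 s.
3. the fingertips touch the seam at its left end ((contact force between the fingers and far_bar above 0.2 N or contact force between the fingers and near_bar above 0.2 N) and horizontal distance between the grasp point and seam_1 below 0.011 m and value of joint clamp_handle above 0.87 rad), for 0.06 s.
4. the fingertips touch the seam half way along its left leg ((contact force between the fingers and far_bar above 0.2 N or contact force between the fingers and near_bar above 0.2 N) and horizontal distance between the grasp point and seam_2 below 0.011 m and value of joint clamp_handle above 0.87 rad), for 0.06 s.
5. the fingertips touch the seam at the tip of the V ((contact force between the fingers and far_bar above 0.2 N or contact force between the fingers and near_bar above 0.2 N) and horizontal distance between the grasp point and seam_3 below 0.011 m and value of joint clamp_handle above 0.87 rad), for 0.06 s.
6. the fingertips touch the seam half way along its right leg ((contact force between the fingers and far_bar above 0.2 N or contact force between the fingers and near_bar above 0.2 N) and horizontal distance between the grasp point and seam_4 below 0.011 m and value of joint clamp_handle above 0.87 rad), for 0.06 s.
7. the fingertips touch the seam at its right end ((contact force between the fingers and far_bar above 0.2 N or contact force between the fingers and near_bar above 0.2 N) and horizontal distance between the grasp point and seam_5 below 0.011 m and value of joint clamp_handle above 0.87 rad), for 0.06 s.
At the end, for the whole second after the job is handed in: the near bar lies flat and at rest, its tip within 3.5 mm of the notch's bottom, and the clamp's handle is at 0.87 rad or more; before, in this order: bar home, clamp closed, fingertips touching the bars within 11 mm (TCP, from above) of seam points 1, 2, 3, 4, 5 (all of step 2 and linear speed of near_bar below 0.01 m/s).
It fails at once if the near bar is lifted or tipped (z of near_bar in the frame of jig above 0.02 m or angle between near_bar's own z axis and vertical above 0.12 rad).
It fails at once if the fingers press on a bar with more than 35 N (contact force between the fingers and far_bar above 35 N or contact force between the fingers and near_bar above 35 N).
It fails at once if one of the other things is moved by more than 15 mm (distance of any of bolt_1, nut_1, gas_cup, paint_marker, flux_tin, arrow_magnet from where it was at the start of the episode above 0.015 m).
It also fails if it takes over 58 s, if anything falls off the work surface, if the arm or the gripper's body presses on something with over 40 N, if the wrist force passes 120 N, or if a joint passes its speed limit or range.

### The arm

A 6-joint arm with a two-finger parallel gripper is mounted at the origin on a cart in front of the work surface, level with it; the furniture and walls round the work are solid. World frame = base frame: x ahead of the robot, y to its left, z up, the work surface at z = 0. Lengths are in m, angles in degrees, forces in N, time in s.
With the tool pointing down it reaches from about 0.375 to 0.9 m from the base axis. Payload 3.1 kg.
Tool frame: the origin (TCP) lies between the finger pads, 19 mm behind the fingertips; this is the grasp point; z points along the fingers, y is the line along which they close (so a half turn about z gives the same grasp; the last joint's range is limited). The gripper opens to 87 mm and grips with 3 to 60 N. Pads are 19 mm wide; open, the fingers measure 117 mm over their backs; the gripper's body (75 mm by 190 mm) begins 51 mm behind the grasp point.
Start: joints at [64.945, 30.224, 82.088, -0, 67.689, -10.227], TCP at [0.16, 0.604, 0.241] pointing down, gripper open.
Joint ranges: [-176.69, 176.69], [-43.24, 126.21], [12.49, 139.97], [-82, 262], [0, 151.66], [-163.58, 163.58]. Speed limits (degrees/s): [159.86, 159.86, 180, 180, 180, 180].

### API

Orientations are given as a 3x3 rotation matrix whose columns are the frame's x, y, z axes.
In Python, from rig import read_state, optics, bot gives the robot as it stands. The module is installed in compiled form; this text tells all that it offers.
- The arm moves only by the tool send_rows, never from a script. Its argument "commands" is a list of rows, each a list of 7 numbers: the turn, a rotation vector about the tool's x, y, z in units of 5 degrees (1.0 is 5 degrees), then the shift along the tool's x, y, z in units of 30 mm (1.0 is 30 mm), then the opening, from 0 (shut) to 1 (fully open). In form: [[rx, ry, rz, tx, ty, tz, gripper], ...]. A call has 1 to 20 rows; each row is the pose to reach, as a shift and turn from the pose commanded when the call began, along the tool's axes at that moment; what a row does not reach only later rows make up. A row lasts 1/12 s, in which the tool goes at most 41.7 mm and 7.16 degrees, less where a joint would pass 70% of its speed; a pose out of reach is approached as far as the arm can. A call with a gripper value outside its range is refused whole. The fingers move at their own pace and stop on an object; the grip force is fixed at half the most. Time passes only in rows, so rows that repeat a pose let the fingers close. It gives the time, the measured TCP pose, the force, the opening and the grip force at its end, in the units of the state.
- read_state(): the state, without advancing time (a new reading comes with each control period).
- optics.capture(name): name is "side" or "top" or "wrist"; returns a dict with "image" (400x640x3 uint8, blue, green, red), "intrinsics" (3x3 intrinsics, pixels), "k1" (the pictures are not rectified: a ray, as slopes to the right and down, at radius r is drawn at 1 + k1 r^2 times it, then the intrinsics apply), "extrinsics" (4x4, takes a point from world to camera coordinates); the wrist camera has in their place "T_tool_cam" (4x4, takes a point from camera to tool coordinates, whose origin is the TCP and whose axes are the flange's). Camera axes: x right, y down, z forward; pixel columns grow to the right and rows downward; lengths in m; the calibration is good to about 2 mm. A picture is of the moment at which its call begins: read the wrist's pose just before it. There is no depth.
- bot.hand_in(): hands the job in; it is judged then, once.
The state is a dict: "time_s": time; "joint_positions": joint angles; "qvel": joint speeds; "tau": joint torques, N m; "position": TCP position; "tcp_rot": TCP orientation; "force": force on the tool from outside, world axes, zero at the start; "moment": the same for the moment, N m; "opening": opening from 0.0 (shut) to 1.0 (fully open); "grasp_force": force on a finger pad.
Only numpy, scipy, OpenCV 4.12 (cv2) and the standard library are available. Lean on these libraries where they do the work, as an engineer would, in place of code of your own. Each camera call takes 0.05 s, during which the arm holds its last target. There are 200 camera calls.

## Working session

There is one attempt and no reset: what is moved stays moved. The work goes in short steps, Python scripts to look and compute and a tool call to move; the robot and the scene stay as the last step left them, time stands still between calls to the robot, and variables do not carry over. Pictures are saved under pics/ and viewed, at most 10 in all, crops included, and the job is handed in when it is done.

Besides the shell and the picture viewer there is one more tool, called after "Emit:" as name([rows], argument=value, ...), one row to a line, values as JSON. send_rows: Moves the arm, as the interface text tells. Its arguments: {"type":"object","properties":{"commands":{"type":"array","items":{"type":"array","items":{"type":"number"}}}},"required":["commands"]}

```bash
mkdir -p pics; cat > h.py <<'E'
import numpy as np, cv2, pickle
from rig import read_state, optics, bot
def cap(n,f):
    s=read_state(); c=optics.capture(n); cv2.imwrite(f'pics/{f}.png',c['image'])
    if n=='wrist':
        T=np.eye(4);T[:3,:3]=np.array(s['tcp_rot']).reshape(3,3);T[:3,3]=s['position']
        c['extrinsics']=np.linalg.inv(T@np.array(c['T_tool_cam']))
    pickle.dump(c,open(f'pics/{f}.pkl','wb')); return c
def load(f): return pickle.load(open(f'pics/{f}.pkl','rb'))
def ray(c,u,v):
    K=np.array(c['intrinsics']);k=float(np.ravel(c['k1'])[0])
    # r_d = r(1+k r^2)
    p=cv2.undistortPoints(np.array([[[u,v]]],float),K,np.array([k,0,0,0,0.]),None,None).ravel()
    E=np.array(c['extrinsics']);R=E[:3,:3]
    return -R.T@E[:3,3], R.T@np.array([p[0],p[1],1])
def onz(c,u,v,z):
    o,d=ray(c,u,v); return o+d*(z-o[2])/d[2]
def tri(obs):
    A=0;b=0;L=[]
    for c,u,v in obs:
        o,d=ray(c,u,v);d=d/np.linalg.norm(d);P=np.eye(3)-np.outer(d,d);A=A+P;b=b+P@o;L.append((P,o))
    x=np.linalg.solve(A,b); return x,[np.linalg.norm(P@(x-o)) for P,o in L]
def proj(c,X):
    E=np.array(c['extrinsics']);k=float(np.ravel(c['k1'])[0])
    r,_=cv2.Rodrigues(E[:3,:3]); return cv2.projectPoints(np.array(X,float).reshape(-1,1,3),r,E[:3,3],np.array(c['intrinsics']),np.array([k,0,0,0,0.]))[0].reshape(-1,2)
E
python3 - <<'E'
from h import *
for n in('top','side'):
    c=cap(n,n+'0'); E=np.array(c['extrinsics']); print(n,-E[:3,:3].T@E[:3,3],c['k1'])
print(read_state())
E
```

```text
top [ 0.29007713 -0.13624742  0.97245138] -0.07766080635125422
side [ 0.01907918 -0.83318073  0.67831038] 0.026203203748934614
{'time_s': 0.1, 'joint_positions': array([ 6.49444131e+01,  3.02743666e+01,  8.21493735e+01, -2.55055363e-04,
        6.76881961e+01, -1.02278851e+01]), 'qvel': array([ 0.12334673, -0.10094285, -0.12082507, -0.07646527,  0.05385234,
        0.0094604 ]), 'tau': array([ 1.64606868e-04, -4.40985560e+01, -1.77149910e+01,  6.35281275e-02,
        5.34416491e-02, -4.81686550e-05]), 'position': array([0.15965755, 0.60362167, 0.24035982]), 'tcp_rot': array([[-9.66700063e-01,  2.55910746e-01, -8.23636198e-04],
       [ 2.55911842e-01,  9.66698500e-01, -1.77155333e-03],
       [ 3.42848343e-04, -1.92333897e-03, -9.99998092e-01]]), 'force': array([ 0.71808128, -1.06659835,  0.04445277]), 'moment': array([ 0.00027211, -0.00521107,  0.00693935]), 'grasp_force': 0.0, 'opening': 1.0020414239003363}
```

View pics/top0.png

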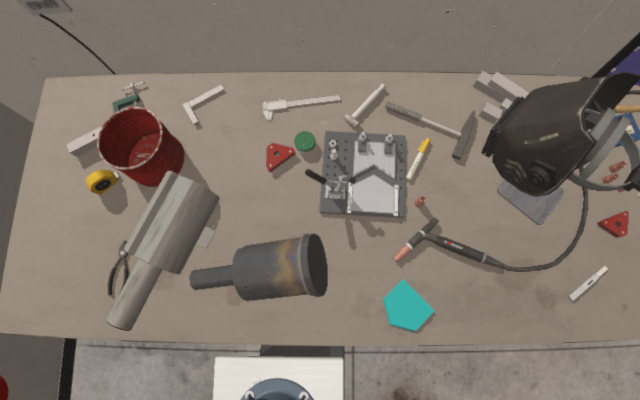

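View pics/side0.png

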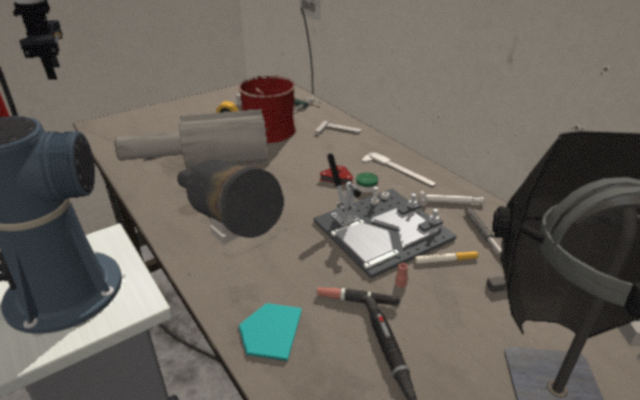

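The top view shows the jig around pixel (365,172): far bar (375,155), near bar (375,195), and the black clamp handle at (315,176). The turquoise look-alike lies at (408,306), and at (270,335) in the side view. Candidates for near_bar are the bare bar at (375,195) in the jig and the turquoise plate at (408,306), so I choose the bare one. Next I check it in a close crop.

```bash
python3 - <<'E'
from h import *
a=load('top0')['image'][120:225,295:435]; b=load('side0')['image'][140:290,290:490]
A=cv2.resize(a,(800,600),interpolation=cv2.INTER_CUBIC); cv2.imwrite('pics/ctop.png',A)
c=load('top0')
for p in[(326,132),(404,134),(404,219),(320,214)]: print(onz(c,*p,.012))
for p in[(315,176),(365,172)]: print(onz(c,*p,.022))
E
```

```text
[ 0.7468304  -0.11135547  0.012     ]
[ 0.74176531 -0.32916147  0.012     ]
[ 0.49912192 -0.31840469  0.012     ]
[ 0.51186138 -0.09768818  0.012     ]
[ 0.61375629 -0.08336927  0.022     ]
[ 0.6254611  -0.21721327  0.022     ]
```

View pics/ctop.png

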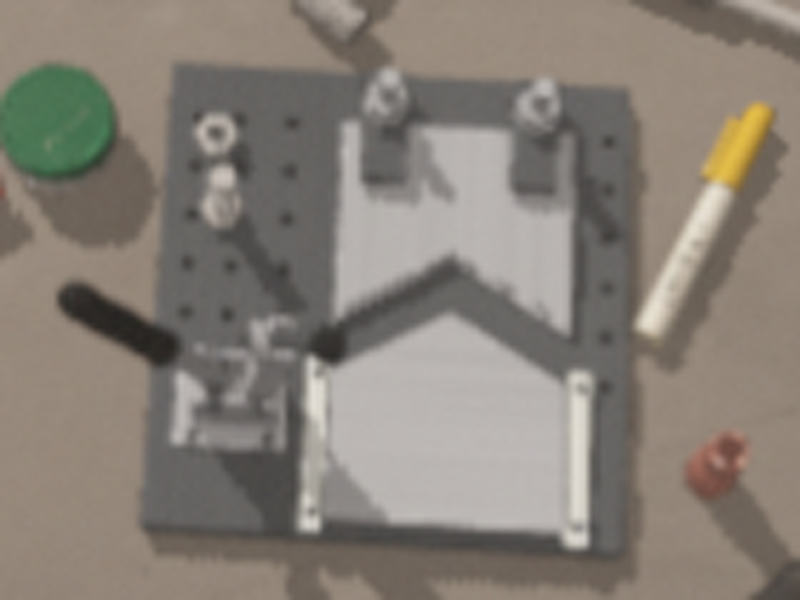

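```bash
cat >> h.py <<'E'
from scipy.spatial.transform import Rotation as Ro
def goto(pos,R,base=None):
    s=read_state();R0=np.array(s['tcp_rot']).reshape(3,3);p0=np.array(s['position'])
    rv=Ro.from_matrix(R0.T@R).as_rotvec(degrees=True)/5
    return np.round(np.r_[rv,R0.T@(np.array(pos)-p0)/.03],3)
def Rdown(yaw): # tool y along jig x
    y=np.array([np.cos(yaw),np.sin(yaw),0]);z=np.array([0,0,-1.]);return np.c_[np.cross(y,z),y,z]
E
python3 - <<'E'
from h import *
c=cap('wrist','w0'); print(np.round(c['T_tool_cam'],3),c['intrinsics'])
print(goto([.16,.604,.42],Rdown(-.045)),goto([.54,-.2,.40],Rdown(-.045)))
E
```

```text
[[-0.    -0.955 -0.296  0.082]
 [ 1.    -0.     0.001 -0.001]
 [-0.001 -0.296  0.955 -0.144]
 [ 0.     0.     0.     1.   ]] [[281.85323907   0.         320.8490068 ]
 [  0.         281.85323907 196.79387438]
 [  0.           0.           1.        ]]
[-1.900e-02  1.000e-02  1.555e+01 -5.000e-03  3.000e-03 -5.984e+00] [-1.9000e-02  1.0000e-02  1.5550e+01 -1.9110e+01 -2.2662e+01 -5.2850e+00]
```

Emit:
send_rows([
  [0,0,2,0,0,-2,1],
  [0,0,4,0,0,-5.3,1],
  [0,0,15.55,-10,-11,-5.3,0],
  [0,0,15.55,-19,-22.6,-5.3,0],
  [0,0,15.55,-19,-22.6,-5.3,0],
  [0,0,15.55,-19,-22.6,-5.3,0],
  [0,0,15.55,-19,-22.6,-5.3,0],
  [0,0,15.55,-19,-22.6,-5.3,0],
  [0,0,15.55,-19,-22.6,-5.3,0],
  [0,0,15.55,-19,-22.6,-5.3,0],
  [0,0,15.55,-19,-22.6,-5.3,0],
  [0,0,15.55,-19,-22.6,-5.3,0],
  [0,0,15.55,-19,-22.6,-5.3,0],
  [0,0,15.55,-19,-22.6,-5.3,0],
  [0,0,15.55,-19,-22.6,-5.3,0],
  [0,0,15.55,-19,-22.6,-5.3,0],
  [0,0,15.55,-19,-22.6,-5.3,0],
  [0,0,15.55,-19,-22.6,-5.3,0],
  [0,0,15.55,-19,-22.6,-5.3,0],
  [0,0,15.55,-19,-22.6,-5.3,0],
])

```text
time_s: 1.82
position: [0.4787, -0.0736, 0.389]
tcp_rot: [[0.046, 0.999, -0.0], [0.999, -0.046, 0.0], [0.0, -0.0, -1.0]]
force: [0.8, 1.0, -1.1]
opening: 0.006
grasp_force: 0.0
```

```bash
python3 - <<'E'
from h import *
s=read_state();print(s['time_s'],s['position'],np.round(s['tcp_rot'],3),s['opening'])
print(goto([.62,-.11,.28],Rdown(-.045)))
E
```

```text
1.8167 [ 0.4786864  -0.0735564   0.38900507] [[ 0.046  0.999 -0.   ]
 [ 0.999 -0.046  0.   ]
 [ 0.    -0.    -1.   ]] 0.0058402500430325905
[-2.000e-03 -4.000e-03 -7.000e-03 -1.000e+00  4.762e+00  3.632e+00]
```

Emit:
send_rows([
  [0,0,0,-1,4.76,3.63,0],
  [0,0,0,-1,4.76,3.63,0],
  [0,0,0,-1,4.76,3.63,0],
  [0,0,0,-1,4.76,3.63,0],
  [0,0,0,-1,4.76,3.63,0],
  [0,0,0,-1,4.76,3.63,0],
  [0,0,0,-1,4.76,3.63,0],
  [0,0,0,-1,4.76,3.63,0],
])

```text
time_s: 2.48
position: [0.6191, -0.1075, 0.2806]
tcp_rot: [[0.045, 0.999, -0.0], [0.999, -0.045, 0.0], [0.0, -0.0, -1.0]]
force: [0.4, 0.5, -0.3]
opening: 0.007
grasp_force: 0.0
```

```bash
python3 - <<'E'
from h import *
s=read_state();print(s['position'],np.abs(s['qvel']).max())
cap('wrist','w1')
E
```

```text
[ 0.61914162 -0.10754482  0.28063012] 1.6810485086486047
```

Emit:
send_rows([
  [0,0,0,-2.5,0,0,0],
  [0,0,0,-2.5,0,0,0],
  [0,0,0,-2.5,0,0,0],
  [0,0,0,-2.5,0,0,0],
  [0,0,0,-2.5,0,0,0],
])

```text
time_s: 2.95
position: [0.6159, -0.1823, 0.2814]
tcp_rot: [[0.046, 0.999, 0.001], [0.999, -0.046, 0.0], [0.0, 0.001, -1.0]]
force: [-0.2, 0.2, -0.3]
opening: 0.004
grasp_force: 0.0
```

```bash
python3 - <<'E'
from h import *
s=read_state();print(s['position'],np.abs(s['qvel']).max())
cap('wrist','w2')
E
```

```text
[ 0.6159135  -0.1823241   0.28143896] 1.2537331947226389
```

View pics/w1.png

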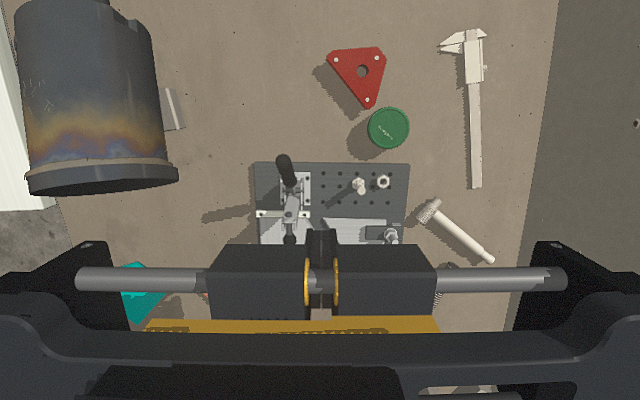

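View pics/w2.png

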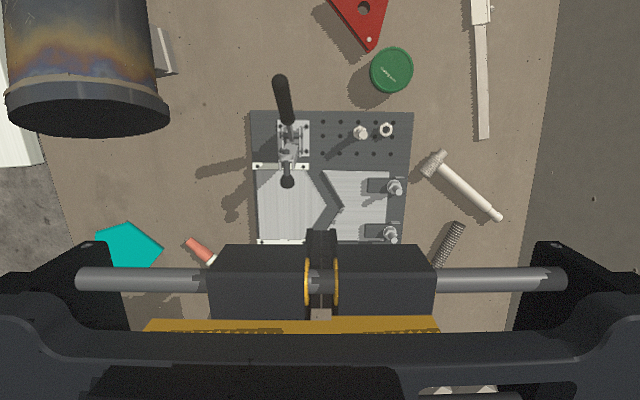

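w1 shows the clamp handle at about (288,170). w2 shows the near bar's point at about (329,205), the notch at about (343,207), the handle tip at (280,80) and the pad at (288,182). I take one more, closer view from further right.

Emit:
send_rows([
  [0,0,0,-2.6,-0.5,1.3,0],
  [0,0,0,-2.6,-0.5,1.3,0],
  [0,0,0,-2.6,-0.5,1.3,0],
  [0,0,0,-2.6,-0.5,1.3,0],
  [0,0,0,-2.6,-0.5,1.3,0],
  [0,0,0,-2.6,-0.5,1.3,0],
])

```text
time_s: 3.5
position: [0.5986, -0.2584, 0.242]
tcp_rot: [[0.043, 0.999, 0.001], [0.999, -0.043, 0.0], [0.0, 0.001, -1.0]]
force: [0.7, -0.2, 0.2]
opening: 0.003
grasp_force: 0.0
```

```bash
python3 - <<'E'
from h import *
s=read_state();print(s['position'],np.abs(s['qvel']).max())
c=cap('wrist','w3')
a=c['image'][20:245,210:440];A=cv2.resize(a,None,fx=2.6,fy=2.6,interpolation=cv2.INTER_CUBIC)
cv2.imwrite('pics/w3c.png',A);print(A.shape)
E
```

```text
[ 0.59863372 -0.25843983  0.2420219 ] 0.3123327291830429
(585, 598, 3)
```

View pics/w3c.png

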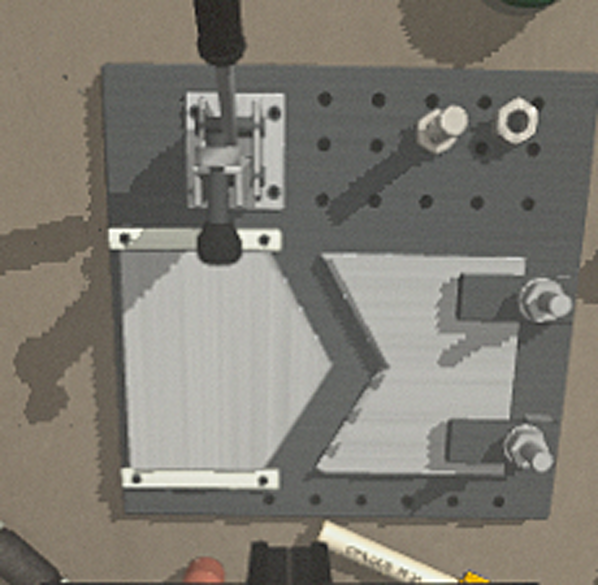

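The crop shows: bar point (333,364), notch (388,370), near bar rear edge from (121,255) to (130,468), pad (219,243), handle base grip (219,50), plate corners (105,65), (597,72), (126,515) and (548,520).

```bash
python3 - <<'E'
from h import *
c=load('w3');f=lambda x,y:(210+x/2.6,20+y/2.6)
for n,z,ps in [('plate',.012,[(105,65),(597,72),(126,515),(548,520)]),
 ('far: nL nR rL rR notch',.022,[(320,258),(318,471),(526,258),(506,475),(388,370)]),
 ('near: tip rL rR shL shR',.022,[(333,364),(121,255),(130,468),(275,253),(268,468)]),
 ('strips',.019,[(110,230),(280,230),(280,248),(124,470),(278,470),(278,489)]) ,('pad',.08,[(219,243)])]:
    P=[onz(c,*f(*p),z)[:2] for p in ps]; print(n,*[np.round(p,4) for p in P])
# side / w2 triangulation of bar tip, notch
w2=load('w2'); t0=load('top0')
g=lambda x,y:(295+x/(800/140),120+y/(600/105))
print('tip',tri([(c,*f(333,364)),(t0,*g(452,313))]))
print('tip12',tri([(c,*f(333,364)),(w2,329,205)]),'notch12',tri([(c,*f(388,370)),(w2,344,207)]))
print('grip base end',tri([(c,*f(219,55)),(w2,291,123)]),tri([(c,*f(219,55)),(t0,*g(165,348))]))
print('grip tip',tri([(w2,280,81),(t0,*g(75,298))]),tri([(w2,280,81),(load('w1'),283,161)]))
E
```

```text
plate [ 0.5203 -0.098 ] [ 0.7494 -0.11  ] [ 0.5067 -0.321 ] [ 0.7386 -0.3343]
far: nL nR rL rR notch [ 0.6167 -0.1895] [ 0.6123 -0.297 ] [ 0.7162 -0.1934] [ 0.711  -0.3036] [ 0.6491 -0.2453]
near: tip rL rR shL shR [ 0.6216 -0.2411] [ 0.5212 -0.1837] [ 0.5142 -0.2911] [ 0.5952 -0.1862] [ 0.5863 -0.2942]
strips [ 0.5164 -0.1719] [ 0.5981 -0.1757] [ 0.5977 -0.184 ] [ 0.5102 -0.293 ] [ 0.5914 -0.2965] [ 0.5909 -0.3071]
pad [ 0.5739 -0.18  ]
tip (array([ 0.6222511 , -0.24310814,  0.00903083]), [np.float64(0.00024085456574650691), np.float64(0.00024085456574652242)])
tip12 (array([ 0.62401034, -0.24382397,  0.008687  ]), [np.float64(0.0017303876412748762), np.float64(0.0017303876412748881)]) notch12 (array([ 0.64907632, -0.24596421,  0.01710001]), [np.float64(0.0006922889209282774), np.float64(0.0006922889209281325)])
grip base end (array([ 0.58190459, -0.11410487,  0.09163751]), [np.float64(0.002484101714971528), np.float64(0.002484101714971537)]) (array([ 0.57941227, -0.11049189,  0.08308478]), [np.float64(0.0015320061663605204), np.float64(0.001532006166360565)])
grip tip (array([ 0.58215665, -0.07369033,  0.1426276 ]), [np.float64(0.00012036143679645455), np.float64(0.00012036143679646974)]) (array([ 0.58245377, -0.07389799,  0.14601936]), [np.float64(0.00014623030826521404), np.float64(0.00014623030826524223)])
```

```bash
cat >> h.py <<'E'
YAW=-.053; O=np.array([.6140,-.2433]); JX=np.array([np.cos(YAW),np.sin(YAW)]); JY=np.array([-JX[1],JX[0]])
def J(x,y,z): return np.r_[O+JX*x+JY*y,z]
def inJ(p): d=np.array(p[:2])-O; return np.array([d@JX,d@JY,p[2]])
E
python3 - <<'E'
from h import *
t=load('top0')
for p in[(400,258),(436,222),(421,200)]: print(onz(t,*p,.02))
for p in [(.5177,-.2374,.022),(.5739,-.18,.08),(.5816,-.1125,.087),(.5823,-.0738,.144),(.5177,-.2374,.02)]: print(inJ(p))
print(goto(J(-.140,0,.24),Rdown(YAW)),goto(J(-.140,0,.035),Rdown(YAW)))
E
```

```text
[ 0.39594512 -0.30268838  0.02      ]
[ 0.4895901  -0.40040795  0.02      ]
[ 0.54881289 -0.36413907  0.02      ]
[-0.09647733  0.0007902   0.022     ]
[-0.04339702  0.06108681  0.08      ]
[-0.03928366  0.12889994  0.087     ]
[-0.04063478  0.16758268  0.144     ]
[-0.09647733  0.0007902   0.02      ]
[ 1.700e-02  3.000e-03  1.150e-01  5.720e-01 -4.181e+00  6.600e-02] [ 1.700e-02  3.000e-03  1.150e-01  5.740e-01 -4.191e+00  6.900e+00]
```

Emit:
send_rows([
  [0,0,0.115,0.57,-4.19,0.1,0],
  [0,0,0.115,0.57,-4.19,0.1,0],
  [0,0,0.115,0.57,-4.19,0.1,0],
  [0,0,0.115,0.57,-4.19,2,0],
  [0,0,0.115,0.57,-4.19,4,0],
  [0,0,0.115,0.57,-4.19,5.5,0],
  [0,0,0.115,0.57,-4.19,6.5,0],
  [0,0,0.115,0.57,-4.19,6.85,0],
  [0,0,0.115,0.57,-4.19,6.87,0],
  [0,0,0.115,0.57,-4.19,6.87,0],
  [0,0,0.115,0.57,-4.19,6.87,0],
  [0,0,0.115,0.57,-4.19,6.87,0],
])

```text
time_s: 4.55
position: [0.4752, -0.2383, 0.038]
tcp_rot: [[0.054, 0.999, 0.005], [0.999, -0.054, -0.004], [-0.004, 0.005, -1.0]]
force: [-0.5, 0.6, 0.4]
opening: 0.005
grasp_force: 0.0
```

```bash
python3 - <<'E'
from h import *
s=read_state();print(s['position'],inJ(s['position']),np.abs(s['qvel']).max(),s['force'])
print(goto(J(-.115,0,.035),Rdown(YAW)))
E
```

```text
[ 0.47519623 -0.23830317  0.03797141] [-0.13887357 -0.00236335  0.03797141] 0.6039109039300883 [-0.54104578  0.56366751  0.43870891]
[ 0.058  0.04  -0.014  0.08   0.795  0.103]
```

Emit:
send_rows([
  [0.06,0.04,0,0.05,0.25,0.06,0],
  [0.06,0.04,0,0.08,0.5,0.07,0],
  [0.06,0.04,0,0.08,0.65,0.07,0],
  [0.06,0.04,0,0.08,0.7,0.07,0],
  [0.06,0.04,0,0.08,0.75,0.07,0],
  [0.06,0.04,0,0.08,0.8,0.07,0],
  [0.06,0.04,0,0.08,0.85,0.07,0],
  [0.06,0.04,0,0.08,0.9,0.07,0],
  [0.06,0.04,0,0.08,0.95,0.07,0],
  [0.06,0.04,0,0.08,1.0,0.07,0],
  [0.06,0.04,0,0.08,1.05,0.07,0],
  [0.06,0.04,0,0.08,1.1,0.07,0],
  [0.06,0.04,0,0.08,1.15,0.07,0],
  [0.06,0.04,0,0.08,1.2,0.07,0],
  [0.06,0.04,0,0.08,1.25,0.07,0],
  [0.06,0.04,0,0.08,1.3,0.07,0],
])

```text
time_s: 5.88
position: [0.5114, -0.2367, 0.0327]
tcp_rot: [[0.055, 0.998, -0.007], [0.998, -0.055, 0.005], [0.004, -0.007, -1.0]]
force: [-2.7, -0.0, 0.7]
opening: 0.006
grasp_force: 1.2
```

Emit:
send_rows([
  [0,0,0,0,0.04,-0.05,0],
  [0,0,0,0,0.08,-0.05,0],
  [0,0,0,0,0.12,-0.05,0],
  [0,0,0,0,0.16,-0.05,0],
  [0,0,0,0,0.2,-0.05,0],
  [0,0,0,0,0.24,-0.05,0],
  [0,0,0,0,0.28,-0.05,0],
  [0,0,0,0,0.32,-0.05,0],
  [0,0,0,0,0.36,-0.05,0],
  [0,0,0,0,0.4,-0.05,0],
])

```text
time_s: 6.72
position: [0.5243, -0.2378, 0.0343]
tcp_rot: [[0.055, 0.998, -0.005], [0.998, -0.055, 0.004], [0.004, -0.005, -1.0]]
force: [-3.2, -0.2, -0.2]
opening: 0.009
grasp_force: 1.0
```

Emit:
send_rows([
  [0,0,0,0,0.02,0,0],
  [0,0,0,0,0.04,0,0],
  [0,0,0,0,0.06,0,0],
  [0,0,0,0,0.08,0,0],
  [0,0,0,0,0.1,0,0],
  [0,0,0,0,0.12,0,0],
])

```text
time_s: 7.22
position: [0.5279, -0.238, 0.0343]
tcp_rot: [[0.055, 0.998, -0.005], [0.998, -0.055, 0.004], [0.003, -0.005, -1.0]]
force: [-2.0, 0.2, 0.7]
opening: 0.004
grasp_force: 1.1
```

Emit:
send_rows([
  [0,0,0,0,0.02,0,0],
  [0,0,0,0,0.04,0,0],
  [0,0,0,0,0.06,0,0],
  [0,0,0,0,0.08,0,0],
  [0,0,0,0,0.1,0,0],
  [0,0,0,0,0.12,0,0],
])

```text
time_s: 7.72
position: [0.5315, -0.2382, 0.0343]
tcp_rot: [[0.055, 0.998, -0.005], [0.998, -0.055, 0.004], [0.003, -0.005, -1.0]]
force: [-2.2, -0.5, 1.0]
opening: 0.006
grasp_force: 1.1
```

Emit:
send_rows([
  [0,0,0,0,0.02,0,0],
  [0,0,0,0,0.04,0,0],
  [0,0,0,0,0.06,0,0],
  [0,0,0,0,0.08,0,0],
])

```text
time_s: 8.05
position: [0.5334, -0.2382, 0.0343]
tcp_rot: [[0.055, 0.998, -0.006], [0.999, -0.055, 0.004], [0.004, -0.006, -1.0]]
force: [-4.9, -1.1, 2.4]
opening: 0.004
grasp_force: 2.3
```

Emit:
send_rows([
  [0,0,0,0,0.02,0,0],
  [0,0,0,0,0.04,0,0],
  [0,0,0,0,0.04,0,0],
])

```text
time_s: 8.3
position: [0.5335, -0.2382, 0.0342]
tcp_rot: [[0.054, 0.998, -0.008], [0.999, -0.054, 0.005], [0.004, -0.009, -1.0]]
force: [-7.0, -1.4, 3.1]
opening: 0.005
grasp_force: 3.0
```

Emit:
send_rows([
  [0,0,0,0,0.03,0,0],
  [0,0,0,0,0.06,0,0],
  [0,0,0,0,0.08,0,0],
  [0,0,0,0,0.08,0,0],
  [0,0,0,0,0.08,0,0],
])

```text
time_s: 8.72
position: [0.5337, -0.2379, 0.034]
tcp_rot: [[0.054, 0.998, -0.013], [0.999, -0.054, 0.006], [0.005, -0.013, -1.0]]
force: [-10.9, -3.0, 5.2]
opening: 0.004
grasp_force: 5.2
```

```bash
python3 - <<'E'
from h import *
s=read_state();print(s['position'],s['force'])
print(goto(J(-.10,0,.035),Rdown(YAW)),goto(J(-.10,0,.2),Rdown(YAW)), goto(J(-.04,.08,.22),Rdown(YAW)))
E
```

```text
[ 0.53366016 -0.23788739  0.03402036] [-10.89628932  -2.97711217   5.15744799]
[-0.153 -0.063 -0.009 -0.039 -0.65  -0.024] [-0.153 -0.063 -0.009 -0.009 -0.723 -5.524] [-0.153 -0.063 -0.009  2.663  1.266 -6.202]
```

Emit:
send_rows([
  [0,0,0,0,-0.4,-0.05,0],
  [0,0,0,0,-0.7,-0.05,0],
  [0,0,0,0,-0.7,-1,0],
  [0,0,0,0,-0.7,-3,0],
  [0,0,0,0,0,-5,0],
  [0,0,0,-0.6,2.1,-6.9,0],
  [0,0,0,-0.6,2.1,-6.9,0],
  [0,0,0,-0.6,2.1,-6.9,0],
  [0,0,0,-0.6,2.1,-6.9,0],
  [0,0,0,-0.6,2.1,-6.9,0],
  [0,0,0,-0.6,2.1,-6.9,0],
  [0,0,0,-0.6,2.1,-6.9,0],
])

```text
time_s: 9.72
position: [0.5987, -0.2597, 0.2388]
tcp_rot: [[0.055, 0.998, -0.009], [0.998, -0.055, 0.006], [0.006, -0.009, -1.0]]
force: [0.4, 0.5, -0.2]
opening: 0.006
grasp_force: 0.0
```

```bash
python3 - <<'E'
from h import *
s=read_state();print(s['position'],inJ(s['position']),np.abs(s['qvel']).max())
c=cap('wrist','w4')
a=c['image'][20:245,210:440];A=cv2.resize(a,None,fx=2.6,fy=2.6,interpolation=cv2.INTER_CUBIC)
cv2.imwrite('pics/w4c.png',A)
E
```

```text
[ 0.59869837 -0.2596587   0.23878025] [-0.01441354 -0.01714634  0.23878025] 0.3179116708305878
```

View pics/w4c.png

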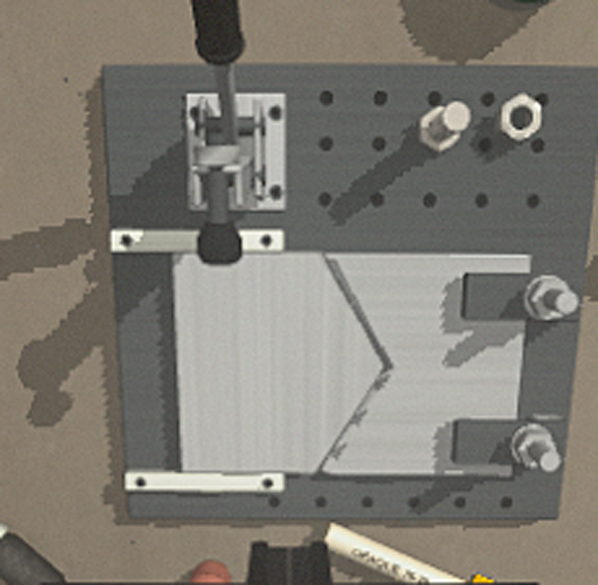

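The picture shows the bar home: the seam runs from (325,254) by way of the tip (390,367) to (320,473), with the bevels meeting and the clamp still open.

```bash
python3 - <<'E'
from h import *
c=load('w4');f=lambda x,y:(210+x/2.6,20+y/2.6)
for p in [(325,254),(390,367),(320,473)]: q=onz(c,*f(*p),.021);print('seam',np.round(q,4),np.round(inJ(q),4))
print('pad',[np.round(inJ(q),4) if np.size(q)==3 else q for q in tri([(c,*f(219,243)),(load('w2'),288,182)])])
print('gripbase',inJ(tri([(c,*f(219,50)),(load('w2'),290,120)])[0]))
def tcp(deg,off=0,r=.085):
    a=np.radians(deg);C=np.array([.101,.046])+r*np.array([np.cos(a),np.sin(a)])+(.008+off)*np.array([-np.sin(a),np.cos(a)])
    return J(-.041,C[0]-.0095,C[1]+.019)
R=Rdown(YAW)
print(goto(J(-.041,.10,.24),R))
for d,o in[(58,.025),(58,.008),(54,0),(48,0),(42,0),(36,0),(30,0),(24,0),(18,0),(12,0),(8,0),(5,0),(2,0)]: print(d,goto(tcp(d,o),R)[3:],np.round(inJ(tcp(d,o)),4))
E
```

```text
seam [ 0.6178 -0.1877  0.021 ] [0.0008 0.0557 0.021 ]
seam [ 0.6478 -0.2438  0.021 ] [0.0338 0.0013 0.021 ]
seam [ 0.6107 -0.2973  0.021 ] [-0.0005 -0.0541  0.021 ]
pad [array([-0.0404,  0.0613,  0.1077]), [np.float64(0.0006200825180040077), np.float64(0.000620082518003885)]]
gripbase [-0.03995336  0.13032378  0.0837365 ]
[-0.105 -0.068 -0.026  3.906 -0.895 -0.012]
58 [ 4.175 -0.869  2.837] [-0.041   0.1086  0.1546]
58 [ 4.654 -0.868  3.14 ] [-0.041   0.123   0.1456]
54 [ 5.053 -0.866  3.379] [-0.041   0.135   0.1385]
48 [ 5.3   -0.865  3.546] [-0.041   0.1424  0.1335]
42 [ 5.528 -0.864  3.737] [-0.041   0.1493  0.1278]
36 [ 5.735 -0.863  3.951] [-0.041   0.1556  0.1214]
30 [ 5.919 -0.861  4.186] [-0.041   0.1611  0.1144]
24 [ 6.077 -0.859  4.438] [-0.041   0.1659  0.1069]
18 [ 6.207 -0.857  4.706] [-0.041   0.1699  0.0989]
12 [ 6.309 -0.855  4.986] [-0.041   0.173   0.0905]
8 [ 6.361 -0.853  5.178] [-0.041   0.1746  0.0848]
5 [ 6.391 -0.852  5.324] [-0.041   0.1755  0.0804]
2 [ 6.413 -0.85   5.471] [-0.041   0.1762  0.076 ]
```

Emit:
send_rows([
  [-0.1,-0.07,0,2,-0.4,0,0],
  [-0.1,-0.07,0,3.9,-0.87,0,0],
  [-0.1,-0.07,0,4.15,-0.87,0.5,0],
  [-0.1,-0.07,0,4.15,-0.87,1.5,0],
  [-0.1,-0.07,0,4.17,-0.87,2.5,0],
  [-0.1,-0.07,0,4.17,-0.87,2.84,0],
  [-0.1,-0.07,0,4.17,-0.87,2.84,0],
  [-0.1,-0.07,0,4.4,-0.87,3.0,0],
  [-0.1,-0.07,0,4.65,-0.87,3.14,0],
  [-0.1,-0.07,0,4.85,-0.87,3.26,0],
  [-0.1,-0.07,0,5.05,-0.87,3.38,0],
  [-0.1,-0.07,0,5.18,-0.87,3.46,0],
  [-0.1,-0.07,0,5.3,-0.87,3.55,0],
  [-0.1,-0.07,0,5.3,-0.87,3.55,0],
])

```text
time_s: 10.93
position: [0.5833, -0.1, 0.1361]
tcp_rot: [[0.054, 0.999, 0.005], [0.999, -0.054, -0.004], [-0.004, 0.006, -1.0]]
force: [-0.2, -0.3, 3.1]
opening: 0.004
grasp_force: 1.5
```

Emit:
send_rows([
  [0,0,0,0.12,0,0.1,0],
  [0,0,0,0.23,0,0.19,0],
  [0,0,0,0.33,0,0.3,0],
  [0,0,0,0.43,0,0.41,0],
  [0,0,0,0.53,0,0.53,0],
  [0,0,0,0.62,0,0.65,0],
  [0,0,0,0.7,0,0.77,0],
  [0,0,0,0.78,0,0.9,0],
  [0,0,0,0.84,0,1.03,0],
  [0,0,0,0.9,0,1.16,0],
  [0,0,0,0.9,0,1.16,0],
])

```text
time_s: 11.85
position: [0.5851, -0.0723, 0.101]
tcp_rot: [[0.055, 0.998, 0.006], [0.998, -0.055, -0.002], [-0.002, 0.006, -1.0]]
force: [-0.2, 0.7, 4.6]
opening: 0.008
grasp_force: 1.5
```

Emit:
send_rows([
  [0,0,0,0.06,0,0.14,0],
  [0,0,0,0.1,0,0.28,0],
  [0,0,0,0.13,0,0.38,0],
  [0,0,0,0.15,0,0.48,0],
  [0,0,0,0.17,0,0.56,0],
  [0,0,0,0.18,0,0.62,0],
  [0,0,0,0.18,0,0.66,0],
  [0,0,0,0.18,0,0.66,0],
])

```text
time_s: 12.52
position: [0.5854, -0.0665, 0.0814]
tcp_rot: [[0.056, 0.998, 0.006], [0.998, -0.056, -0.001], [-0.001, 0.006, -1.0]]
force: [0.1, 3.2, 5.5]
opening: 0.007
grasp_force: 2.5
```

Emit:
send_rows([
  [0,0,0,0,0,0.05,0],
  [0,0,0,0,0,0.1,0],
  [0,0,0,0,0,0.13,0],
  [0,0,0,0,0,0.13,0],
  [0,0,0,0,0,0.13,0],
])

```text
time_s: 12.93
position: [0.5855, -0.0662, 0.0796]
tcp_rot: [[0.056, 0.998, 0.006], [0.998, -0.056, -0.001], [-0.001, 0.006, -1.0]]
force: [-3.4, 5.0, 17.4]
opening: 0.006
grasp_force: 8.6
```

Emit:
send_rows([
  [0,0,0,0,0,-1,0],
  [0,0,0,0,0,-3,0],
  [0,0,0,-1,0.3,-5.2,0],
  [0,0,0,-6.4,0.9,-5.2,0],
  [0,0,0,-6.4,0.9,-5.2,0],
  [0,0,0,-6.4,0.9,-5.2,0],
  [0,0,0,-6.4,0.9,-5.2,0],
  [0,0,0,-6.4,0.9,-5.2,0],
  [0,0,0,-6.4,0.9,-5.2,0],
  [0,0,0,-6.4,0.9,-5.2,0],
  [0,0,0,-6.4,0.9,-5.2,0],
  [0,0,0,-6.4,0.9,-5.2,0],
])

```text
time_s: 13.93
position: [0.5999, -0.2587, 0.2324]
tcp_rot: [[0.054, 0.999, 0.002], [0.999, -0.054, -0.001], [-0.001, 0.002, -1.0]]
force: [-1.1, 1.0, -0.3]
opening: 0.001
grasp_force: 0.0
```

```bash
python3 - <<'E'
from h import *
s=read_state();print(s['position'],inJ(s['position']),np.abs(s['qvel']).max())
c=cap('wrist','w5')
a=c['image'][20:245,210:440];A=cv2.resize(a,None,fx=2.6,fy=2.6,interpolation=cv2.INTER_CUBIC)
cv2.imwrite('pics/w5c.png',A)
E
```

```text
[ 0.59989222 -0.25868628  0.23236149] [-0.01327288 -0.01611204  0.23236149] 0.4409115511653809
```

View pics/w5c.png

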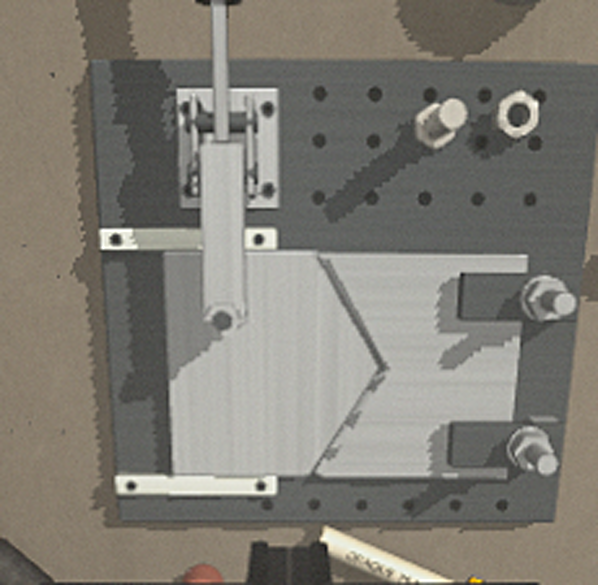

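Clamp closed: the pad sits at (222,320) on the bar and the arm clears the seam by about 40 mm. The seam ends are at (320,254) and (315,474), and its tip is at (382,367).

```bash
python3 - <<'E'
from h import *
c=load('w5');f=lambda x,y:(210+x/2.6,20+y/2.6)
for p in [(320,254),(382,367),(315,474)]: q=onz(c,*f(*p),.021);print('seam',np.round(inJ(q),4))
R=Rdown(YAW)
sm=lambda y,z:J(.0005+.032*(1-abs(y)/.055),y+.0008,z)
print(goto(sm(.047,.06),R),goto(sm(.047,.046),R))
for y in(.045,.0225,0,-.0225,-.045): print(y,np.round((sm(y,.04)-sm(.047,.04))@R/.03,3),sm(y,.04))
E
```

```text
seam [0.0015 0.0554 0.021 ]
seam [0.0325 0.0019 0.021 ]
seam [ 0.0003 -0.0531  0.021 ]
[ 2.200e-02  1.500e-02 -2.000e-03  2.137e+00  5.980e-01  5.747e+00] [ 2.200e-02  1.500e-02 -2.000e-03  2.137e+00  5.970e-01  6.214e+00]
0.045 [-0.067  0.039  0.   ] [ 0.62273557 -0.19789902  0.04      ]
0.0225 [-0.817  0.475  0.   ] [ 0.63461616 -0.22106092  0.04      ]
0 [-1.567  0.912  0.   ] [ 0.64649674 -0.24422282  0.04      ]
-0.0225 [-2.317  0.475  0.   ] [ 0.63223228 -0.26599773  0.04      ]
-0.045 [-3.067  0.039  0.   ] [ 0.61796781 -0.28777264  0.04      ]
```

Emit:
send_rows([
  [0,0,0,1.2,0.3,0.5,0],
  [0,0,0,2.14,0.6,1,0],
  [0,0,0,2.14,0.6,2.2,0],
  [0,0,0,2.14,0.6,3.4,0],
  [0,0,0,2.14,0.6,4.6,0],
  [0,0,0,2.14,0.6,5.4,0],
  [0,0,0,2.14,0.6,5.8,0],
  [0,0,0,2.14,0.6,6.0,0],
  [0,0,0,2.14,0.6,6.1,0],
  [0,0,0,2.14,0.6,6.15,0],
  [0,0,0,2.14,0.6,6.15,0],
  [0,0,0,2.14,0.6,6.15,0],
])

```text
time_s: 14.98
position: [0.6235, -0.1986, 0.0501]
tcp_rot: [[0.055, 0.998, 0.006], [0.998, -0.055, -0.004], [-0.004, 0.006, -1.0]]
force: [-0.4, 0.5, 0.4]
opening: 0.006
grasp_force: 0.0
```

Emit:
send_rows([
  [0,0,0,0.03,0,0.1,0],
  [0,0,0,0.05,0,0.18,0],
  [0,0,0,0.05,0,0.22,0],
  [0,0,0,0.05,0,0.25,0],
  [0,0,0,0.05,0,0.27,0],
  [0,0,0,0.05,0,0.29,0],
  [0,0,0,0.05,0,0.29,0],
])

```text
time_s: 15.57
position: [0.6225, -0.1966, 0.0411]
tcp_rot: [[0.055, 0.998, 0.003], [0.998, -0.055, -0.003], [-0.003, 0.003, -1.0]]
force: [-1.2, 0.6, 7.6]
opening: 0.007
grasp_force: 3.9
```

Emit:
send_rows([
  [0,0,0,0,0,0,0],
  [0,0,0,-0.08,0.045,0,0],
  [0,0,0,-0.16,0.09,0,0],
  [0,0,0,-0.24,0.135,0,0],
  [0,0,0,-0.32,0.18,0,0],
  [0,0,0,-0.4,0.225,0,0],
  [0,0,0,-0.48,0.27,0,0],
  [0,0,0,-0.56,0.315,0,0],
  [0,0,0,-0.64,0.36,0,0],
  [0,0,0,-0.72,0.405,0,0],
  [0,0,0,-0.8,0.45,0,0],
  [0,0,0,-0.8,0.45,0,0],
])

```text
time_s: 16.57
position: [0.6348, -0.2208, 0.0411]
tcp_rot: [[0.055, 0.998, 0.003], [0.998, -0.055, -0.002], [-0.001, 0.003, -1.0]]
force: [-1.5, 2.4, 7.6]
opening: 0.006
grasp_force: 3.7
```

Contact is steady at 7.6 N, so I go on to the tip.

Emit:
send_rows([
  [0,0,0,-0.08,0.045,0,0],
  [0,0,0,-0.16,0.09,0,0],
  [0,0,0,-0.24,0.135,0,0],
  [0,0,0,-0.32,0.18,0,0],
  [0,0,0,-0.4,0.225,0,0],
  [0,0,0,-0.48,0.27,0,0],
  [0,0,0,-0.56,0.315,0,0],
  [0,0,0,-0.64,0.36,0,0],
  [0,0,0,-0.71,0.4,0,0],
  [0,0,0,-0.77,0.43,0,0],
  [0,0,0,-0.77,0.43,0,0],
])

```text
time_s: 17.48
position: [0.6465, -0.2445, 0.0411]
tcp_rot: [[0.055, 0.998, 0.003], [0.998, -0.055, -0.002], [-0.002, 0.003, -1.0]]
force: [-1.3, 1.1, 6.7]
opening: 0.004
grasp_force: 3.2
```

Emit:
send_rows([
  [0,0,0,-0.08,-0.046,0,0],
  [0,0,0,-0.16,-0.093,0,0],
  [0,0,0,-0.24,-0.14,0,0],
  [0,0,0,-0.32,-0.186,0,0],
  [0,0,0,-0.4,-0.233,0,0],
  [0,0,0,-0.48,-0.28,0,0],
  [0,0,0,-0.56,-0.326,0,0],
  [0,0,0,-0.64,-0.372,0,0],
  [0,0,0,-0.7,-0.407,0,0],
  [0,0,0,-0.75,-0.435,0,0],
  [0,0,0,-0.75,-0.435,0,0],
])

```text
time_s: 18.4
position: [0.6331, -0.2673, 0.0411]
tcp_rot: [[0.056, 0.998, 0.006], [0.998, -0.056, -0.003], [-0.003, 0.006, -1.0]]
force: [0.5, 1.6, 5.4]
opening: 0.006
grasp_force: 2.7
```

Emit:
send_rows([
  [0,0,0,-0.08,-0.046,0,0],
  [0,0,0,-0.16,-0.093,0,0],
  [0,0,0,-0.24,-0.14,0,0],
  [0,0,0,-0.32,-0.186,0,0],
  [0,0,0,-0.4,-0.233,0,0],
  [0,0,0,-0.48,-0.28,0,0],
  [0,0,0,-0.56,-0.326,0,0],
  [0,0,0,-0.64,-0.372,0,0],
  [0,0,0,-0.7,-0.407,0,0],
  [0,0,0,-0.76,-0.44,0,0],
  [0,0,0,-0.76,-0.44,0,0],
  [0,0,0,-0.76,-0.44,0,0],
])

```text
time_s: 19.4
position: [0.6186, -0.2893, 0.0411]
tcp_rot: [[0.055, 0.998, 0.006], [0.998, -0.055, -0.004], [-0.003, 0.006, -1.0]]
force: [1.5, 1.3, 5.4]
opening: 0.007
grasp_force: 2.7
```

Emit:
send_rows([
  [0,0,0,0,0,-1,0],
  [0,0,0,0,0,-3,0],
  [0,0,0,0,0,-6.4,0],
  [0,0,0,0,0,-6.4,0],
  [0,0,0,0.9,-0.7,-6.4,0],
  [0,0,0,0.9,-0.7,-6.4,0],
  [0,0,0,0.9,-0.7,-6.4,0],
  [0,0,0,0.9,-0.7,-6.4,0],
  [0,0,0,0.9,-0.7,-6.4,0],
  [0,0,0,0.9,-0.7,-6.4,0],
])

```text
time_s: 20.23
position: [0.5969, -0.2604, 0.2292]
tcp_rot: [[0.055, 0.998, -0.0], [0.998, -0.055, -0.001], [-0.001, -0.0, -1.0]]
force: [0.4, -0.9, -0.6]
opening: 0.004
grasp_force: 0.0
```

```bash
python3 - <<'E'
from h import *
s=read_state();print(s['position'],np.abs(s['qvel']).max(),s['force'])
c=cap('wrist','w6')
cv2.imwrite('pics/w6c.png',cv2.resize(c['image'][20:245,210:440],None,fx=2.6,fy=2.6,interpolation=cv2.INTER_CUBIC))
E
```

```text
[ 0.59687188 -0.2604201   0.22918831] 0.260484518990452 [ 0.39394462 -0.93331785 -0.56180603]
```

View pics/w6c.png

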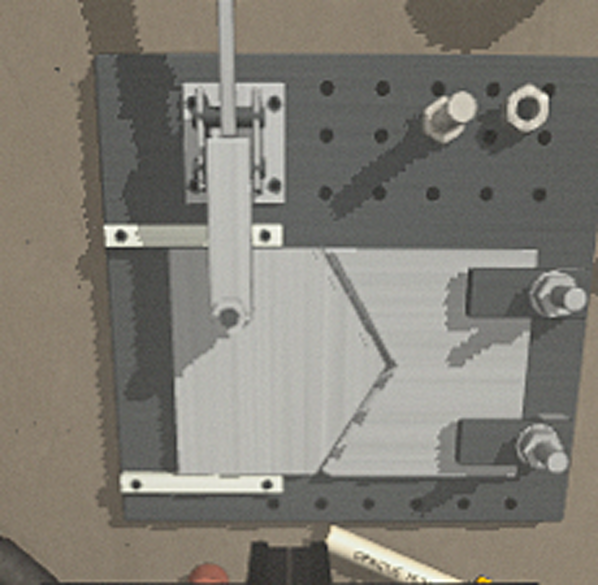

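The picture shows the bar still home, with the seam tip at (393,365), and the clamp closed with its pad at (230,316). Bolt, nut, cup and marker look undisturbed.

```bash
python3 -c "
from rig import bot
print(bot.hand_in())"
```

```text
the job is handed in; nothing more can be done
None
```

I pushed the near bar home, closed the clamp, and ran the fingertips along the seam through all five points at about 5–8 N. The arm finished clear and I handed the job in at about 20 s; the hand-in did not report a verdict.

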